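Lock down the rice press

ROBOT

A 7-joint arm with a two-finger parallel gripper is mounted at the origin on the work surface. World frame = base frame: x ahead of the robot, y to its left, z up, the work surface at z = 0. Lengths are in mm, angles in rad, forces in N, time in s.
With the tool pointing down it reaches from about 400 to 875 mm from the base axis. Payload 4.4 kg.
Tool frame: the origin (TCP) lies at the very end of the fingers, on their centre line; the grasp point (between the pads) lies 19 mm behind it; z points along the fingers, y is the line along which they close (so a half turn about z gives the same grasp; the last joint's range is limited). The gripper opens to 85 mm and grips with 20 to 120 N. Pads are 22 mm wide; open, the fingers measure 114 mm over their backs; the gripper's body (76 mm by 85 mm) begins 54 mm behind the grasp point. The pads swing forward as they close: fully open they stand 13 mm farther back than shut.
Start: joints at [1.273, 0.628, 0.038, 1.517, -0.027, 0.996, -0.02], TCP at [149.352, -632.623, 231.313] pointing down, gripper open.
Joint ranges: [-3.06, 3.06], [-0.37, 2.12], [-1.25, 1.32], [0.18, 2.47], [-1.1, 4.24], [0.23, 1.98], [-2.94, 2.94]. Speed limits (rad/s): [2.57, 2.57, 3.14, 3.14, 3.14, 3.14, 3.14].

INTERFACE

Orientations are given as [roll, pitch, yaw] about the fixed x, y, z axes, in that order (R = Rz(yaw) Ry(pitch) Rx(roll)).
In Python, from cell import ctrl gives the robot as it stands.
- The arm moves only by the tool step_arm, never from a script. Its argument "series" is a list that holds one entry, the list of rows, each a list of 7 numbers: the turn, a rotation vector about the tool's x, y, z as a fraction of full scale, then the shift along the tool's x, y, z as a fraction of full scale, then the closure, from 0 (fully open) to 1 (shut). In form: [[[ax, ay, az, tx, ty, tz, gripper], ...]]. A call has 1 to 12 rows; each row shifts and turns the commanded pose from where the row before left it, along the tool's axes as they then stand; what a row does not reach is not made up. Full scale, the value 1, is 150 mm for a shift and 45 degrees for a turn. A row lasts 1/10 s, in which the tool goes at most 50 mm and 8.59 degrees, less where a joint would pass 70% of its speed; a pose out of reach is approached as far as the arm can. A call with a number of a shift or a turn outside -1 to 1 is refused whole. A call with a gripper value outside its range is refused whole. The fingers move at their own pace and stop on an object; the grip force is fixed at half the most. Time passes only in rows, so rows that do not move let the fingers close. It gives the time, the measured TCP pose, the force, the opening and the grip force at its end, in the units of the state.
- ctrl.read_state(): the state, without advancing time (a new reading comes with each control period).
- ctrl.get_image(name): name is "side" or "top"; returns a dict with "img" (384x512x3 uint8, red, green, blue), "fx", "fy", "cx", "cy" (pixels), "R" (3x3) and "t" (3): a world point X has camera coordinates R X + t. Camera axes: x right, y down, z forward; pixel columns grow to the right and rows downward; lengths in mm; the calibration is good to about 2 mm. A picture is of the moment at which its call begins. There is no depth.
- ctrl.finish_job(): hands the job in; it is judged then, once.
Trained networks look in a picture, given as the dict that the camera call returned (one of the last four; its "shot" number tells which), for a name from the list of things; names that differ only in an ending like _2 or _b are one class to them, and where a whole thing is asked for, a point or a joint stands for the part that bears it (a point fixed in the world has none). Each returns a list of dicts, best first, with "score" (0 to 1); they miss things now and then, are a little off and sometimes report something else, mostly with a low value. They report only what shows in the picture. A call takes as long as a camera call.
- ctrl.recognise(picture, thing): "centre" ([column, row] in pixels, amid what is visible of it).
The state is a dict: "clock": time; "qpos": joint angles; "qd": joint speeds; "tau": joint torques, N m; "eef_pos": TCP position; "tool_rot": TCP orientation; "force": force on the tool from outside, world axes, zero at the start; "torque": the same for the moment, N m; "width": finger opening in mm; "gripper_force": force on a finger pad.
Only numpy, scipy, OpenCV 4.12 (cv2) and the standard library are available. Lean on these libraries where they do the work, as an engineer would, in place of code of your own. Each camera call takes 0.05 s, during which the arm holds its last target. There are 200 camera calls.

TASK

On the rice press, push the sprung wooden block down into its box until you feel it come up against the soft buffer at the bottom, and while keeping it down slide the steel bail along the box all the way to its stop, so that the block stays trapped when you let go; then take your hand away. Be gentle: put no more than 30 N on the block or on the bail. Leave the other things on the bench where they are.

Things in the scene. Friction and masses are not known exactly. Their poses are not given: they have to be found in the camera images.
- press: Rice press: light wooden open-topped box fixed to the bench, 80 mm (its x) by 124 mm (its y) by 60 mm high, walls 15 mm, a small steel foot at each y end. Origin under its centre, z up. The bail slides towards its +y. A hidden catch under the block clears the bail only in the last 2 mm before the buffer; with the block higher than that the bail is blocked after 3 to 7 mm of slide.
- block (a joint): How far the sprung wooden block is pushed down, m: 0 = up at rest, at most 0.026. Spring: about 2 N at rest, rising 0.30 N per mm. The rubber buffer is met 9 to 21 mm down, different every time and unseen: only force tells, rising there by several N per mm. Once trapped and let go, the block rises 2 to 4 mm and stays. At most 30 N on it.
- bail (a joint): How far the bail has been slid towards the press's +y, m: starts between 0 and 0.004; 0.022 = fully home against its rigid stop. Moves against about 2 N of friction and stays where it is left. No more than 30 N on the bail.
- block_top (a point): Centre of the block's flat top, 44 mm (press x) by 90 mm (press y); 88 mm above the bench at rest, moves down with the block. Its axes are the press's. The half on the press's -y side of the bail is open: closed fingers can press there, then slide along the top towards +y and push the bail while still pressing.
- bail_face (a point): Middle of the bail's upright -y face, to be pushed to +y; over the block's middle when the bail is at 0. The bail is a steel bridge over the block: a bar along the press's x, 82 mm long, 10 mm thick (from this face to +y), 14 mm high, underside 2 mm above the resting block's top, with a leg at each end running on the box's side walls (66 mm clear between legs).
- bento: Round lidded wooden bento, 158 mm across, 60 mm high; origin under its centre. Bystander.
- ladle: Steel ladle lying beside the press, bowl 80 mm across and 30 mm high, handle about 210 mm beyond the bowl along its +y; origin under the bowl. Bystander.
- chopstick_box: Blue plastic chopstick box, 47 x 238 x 24 mm, long along its y; origin under its centre. Bystander.
- cup0: Orange silicone cup, 60 mm across, 34 mm high; origin under its centre. Bystander.
- cup1: Second orange silicone cup, same size. Bystander.
- cup2: Third orange silicone cup, same size. Bystander.
- mat_roll: Small rolled bamboo mat, 220 mm long along its y, 37 mm high; origin under its centre. Bystander.

How it is judged:
By the outcome, as a careful person would: the job done as asked, in the order asked, and still so for the second after the job is handed in, with the robot touching nothing.
It also fails if it takes over 72 s, if anything falls off the work surface, if the arm or the gripper's body presses on something with over 40 N, if the wrist force passes 120 N, or if a joint passes its speed limit or range.

## Working session

There is one attempt and no reset: what is moved stays moved. The work goes in short steps, Python scripts to look and compute and a tool call to move; the robot and the scene stay as the last step left them, time stands still between calls to the robot, and variables do not carry over. Pictures are saved under pics/ and viewed, at most 10 in all, crops included, and the job is handed in when it is done.

Besides the shell and the picture viewer there is one more tool, called after "Emit:" as name(argument=value, ...), one argument or row to a line, values as JSON. step_arm: Moves the arm, as the interface text tells. Shift numbers are shares of 150 mm and turn numbers shares of 45 degrees, none past 1 either way. Its arguments: {"type":"object","properties":{"series":{"type":"array","items":{"type":"array","items":{"type":"array","items":{"type":"number","minimum":-1,"maximum":1}}}}},"required":["series"]}

```bash
mkdir -p pics; cat > h.py <<'E'
import numpy as np, cv2
from cell import ctrl
def grab(n,save=None):
    p=ctrl.get_image(n)
    if save: cv2.imwrite('pics/'+save,p['img'][:,:,::-1])
    return p
def ray(p,uv,z):
    R=np.array(p['R']);t=np.array(p['t'])
    d=R.T@np.array([(uv[0]-p['cx'])/p['fx'],(uv[1]-p['cy'])/p['fy'],1]);c=-R.T@t
    return c+d*(z-c[2])/d[2]
def proj(p,X):
    q=np.array(p['R'])@np.array(X)+np.array(p['t']);return [p['fx']*q[0]/q[2]+p['cx'],p['fy']*q[1]/q[2]+p['cy']]
E
python3 - <<'E'
from h import *
for n in('top','side'):
    p=grab(n,n+'0.png')
    print(n,(-np.array(p['R']).T@np.array(p['t'])).round(),p['fx'])
    for th,z in(('press',30),('block_top',88),('bail_face',95),('bento',60),('ladle',20),('chopstick_box',24),('cup0',30),('mat_roll',30)):
        for r in ctrl.recognise(p,th)[:3]: print(th,round(r['score'],2),np.round(r['centre']),ray(p,r['centre'],z).round())
s=ctrl.read_state();print(s)
E
```

```text
top [ 185.   -8. 1762.] 409.90804699638136
press 0.64 [152. 185.] [567. 511.  30.]
press 0.61 [283. 207.] [500. -61.  30.]
block_top 0.46 [284. 207.] [490. -66.  88.]
bail_face 0.39 [281. 201.] [514. -51.  95.]
bento 0.63 [304. 172.] [ 650. -145.   60.]
bento 0.56 [146. 235.] [351. 501.  60.]
ladle 0.76 [303. 176.] [ 643. -143.   20.]
ladle 0.63 [387. 218.] [ 472. -510.   20.]
chopstick_box 0.76 [154. 184.] [575. 503.  24.]
cup0 0.72 [249. 223.] [425.  80.  30.]
cup0 0.6 [313. 196.] [ 554. -190.   30.]
cup0 0.54 [246. 204.] [506.  99.  30.]
mat_roll 0.63 [283. 204.] [514. -63.  30.]
mat_roll 0.57 [387. 216.] [ 479. -506.   30.]
side [ 344. -948. 1285.] 491.5034888116832
press 0.72 [228. 228.] [495. -62.  30.]
block_top 0.89 [225. 220.] [487. -68.  88.]
bail_face 0.65 [226. 208.] [496. -31.  95.]
bento 0.78 [165. 116.] [365. 472.  60.]
ladle 0.68 [283. 236.] [ 659. -118.   20.]
chopstick_box 0.96 [218. 111.] [568. 497.  24.]
chopstick_box 0.48 [283. 234.] [ 661. -117.   24.]
cup0 0.75 [252. 259.] [ 544. -188.   30.]
cup0 0.69 [224. 191.] [513.  92.  30.]
mat_roll 0.67 [254. 357.] [ 481. -478.   30.]
{'clock': 0.9, 'qpos': array([ 1.27321058,  0.62839297,  0.03845099,  1.51738551, -0.02697624,
        0.99628427, -0.02000175]), 'qd': array([-1.09469764e-03, -2.54091967e-04, -1.09734647e-03,  3.29758945e-04,
        9.20871574e-04, -9.56126916e-04,  5.87639236e-05]), 'tau': array([ 8.09420417e-04, -5.63252807e+01,  1.22628853e+00, -1.93781573e+01,
        1.11097770e-02,  1.64783360e-03,  7.94348779e-06]), 'eef_pos': array([ 149.36977451, -632.63290634,  231.32173427]), 'tool_rot': array([ 3.14154674e+00, -4.66232409e-05,  2.31811879e-01]), 'force': array([ 0.32481501, -0.44431121,  0.25250469]), 'torque': array([-0.01861722, -0.03564204,  0.04823098]), 'gripper_force': 0.0, 'width': 85.29719423127258}
```

View pics/top0.png

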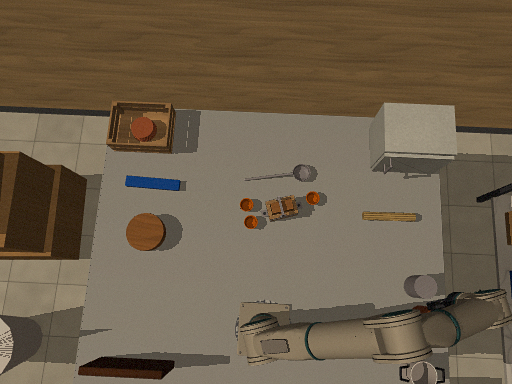

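View pics/side0.png

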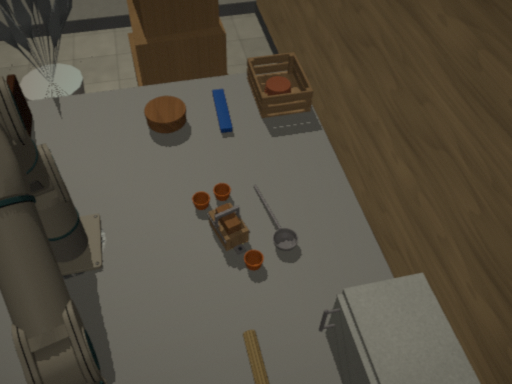

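The press is at about (283,207) in the top view and (228,228) in the side view, with cups off both ends and the ladle beside it. I'll enlarge both crops.

```bash
python3 - <<'E'
import cv2,numpy as np
a=cv2.imread('pics/top0.png')[180:235,235:325];b=cv2.imread('pics/side0.png')[180:260,190:270]
cv2.imwrite('pics/c0.png',np.hstack([cv2.resize(a,(450,275),interpolation=cv2.INTER_CUBIC),cv2.resize(b,(275,275),interpolation=cv2.INTER_CUBIC)]))
cv2.imwrite('pics/c1.png',cv2.resize(a,None,fx=8,fy=8,interpolation=cv2.INTER_CUBIC))
cv2.imwrite('pics/c2.png',cv2.resize(b,None,fx=7,fy=7,interpolation=cv2.INTER_CUBIC))
E
```

```text
(no output)
```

View pics/c1.png

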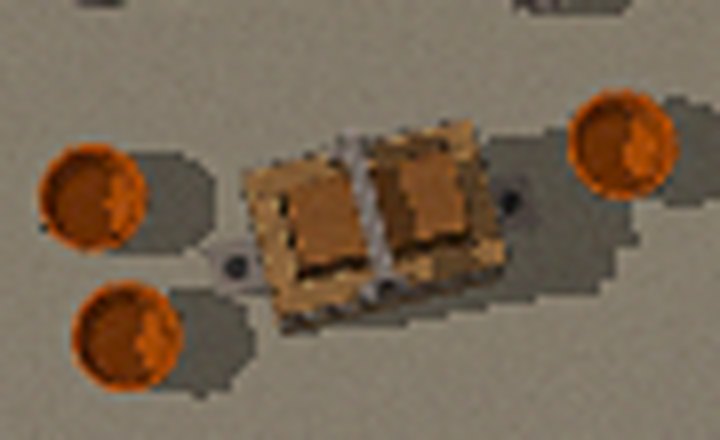

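View pics/c2.png

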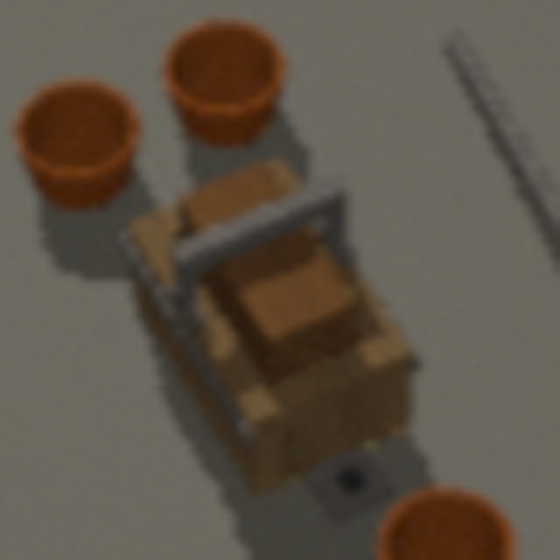

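Seen from above, the bail crosses at about crop (367,215), slightly left of the box centre (375,218). That suggests press +y points left, which is world +y. I'll fit the pose from the corners in both views and check that direction.

```bash
python3 - <<'E'
from h import *
from scipy.optimize import least_squares
P={n:grab(n) for n in('top','side')}
t=lambda x,y:('top',235+x/8-.4,180+y/8-.4); s=lambda x,y:('side',190+x/7-.4,180+y/7-.4)
# far=+y hypothesis; local x: +x = world +x side
O=[((-40,62,60),t(280,318)),((40,62,60),t(245,172)),((40,-62,60),t(472,122)),((-40,-62,60),t(503,260)),
((-40,-62,60),s(255,425)),((40,-62,60),s(413,360)),((-40,62,60),s(125,235)),((40,62,60),s(285,162)),
((-22,-45,88),s(268,340)),((22,-45,88),s(358,300))]
B=[(t(350,140),40),(t(385,290),-40),(s(345,185),40),(s(182,252),-40)]
def X(v,l):
    c,sn=np.cos(v[2]),np.sin(v[2]);return [v[0]+c*l[0]-sn*l[1],v[1]+sn*l[0]+c*l[1],l[2]]
def f(v):
    r=[]
    for l,(n,u,w) in O:
        q=proj(P[n],X(v,l));r+=[q[0]-u,q[1]-w]
    for (n,u,w),lx in B:
        q=proj(P[n],X(v,(lx,v[3],104)));r+=[q[0]-u,q[1]-w]
    return r
o=least_squares(f,[500,-62,.2,0],x_scale=[10,10,.1,5],loss='soft_l1')
print(o.x,np.round(o.fun,1))
for c in ((93,209-0),):pass
for n in P: print(n,ray(P[n],ctrl.recognise(P[n],'bail_face')[0]['centre'],97).round(1),ray(P[n],ctrl.recognise(P[n],'block_top')[0]['centre'],88).round(1))
E
```

```text
[ 4.96363288e+02 -5.48855100e+01  2.82607560e-01  5.90688687e+00] [-0.  -0.5 -0.1 -0.5 -0.  -0.9  0.8 -0.1 -0.7  0.4  0.1 -0.7 -0.3 -1.3
 -0.5 -0.4 -0.   0.7  0.1  0.7 -0.  -1.7  0.3 -1.8 -0.8 -0.1 -1.   0.3]
top [488. -64.  97.] [496.3 -62.8  88. ]
side [485.8 -42.6  97. ] [484.7 -80.3  88. ]
```

The fit gives the press at (496, -55) with a yaw of 0.283 rad, and +y is towards world +y because the bail sits at about +1 mm. I'll move over its -y half with the fingers closed.

Emit:
step_arm(
  series=[
    [[0,0,0,0.196,-0.191,0,1],[0,0,0,0.196,-0.191,0,1],[0,0,0,0.196,-0.191,0,1],[0,0,0,0.196,-0.191,0,1],[0,0,0,0.196,-0.191,0,1],[0,0,0,0.196,-0.191,0,1],[0,0,0,0.196,-0.191,0,1],[0,0,0,0.196,-0.191,0,1],[0,0,0,0.196,-0.191,0,1],[0,0,0,0.196,-0.191,0,1],[0,0,0,0.196,-0.191,0,1],[0,0,0,0.196,-0.191,0,1]],
  ],
)

```text
clock: 2.4
eef_pos: [414.6, -215.6, 231.6]
tool_rot: [3.141, -0.001, 0.232]
force: [0.3, -0.7, -0.2]
width: 0.4
gripper_force: 0.0
```

Emit:
step_arm(
  series=[
    [[0,0,0,0.196,-0.191,0,1],[0,0,0,0.196,-0.191,0,1],[0,0,0,0.196,-0.191,0,1],[0,0,-0.065,0.196,-0.191,0,1],[0,0,0,0,0,0.3,1],[0,0,0,0,0,0.2,1],[0,0,0,0,0,0,1],[0,0,0,0,0,0,1]],
  ],
)

```text
clock: 3.2
eef_pos: [502.0, -78.7, 156.7]
tool_rot: [3.142, 0.0, 0.282]
force: [0.2, 0.2, 0.5]
width: 0.2
gripper_force: 0.0
```

```bash
python3 - <<'E'
from h import *
s=ctrl.read_state();print(s['clock'],s['eef_pos'],s['tool_rot'],s['force'],s['width'])
o=[]
for n in('top','side'):
    p=grab(n,n+'1.png')
    u,v=proj(p,s['eef_pos']);print(n,u,v)
    i=p['img'][:,:,::-1][170:250,200:300] if n=='top' else p['img'][:,:,::-1][170:250,180:280]
    o.append(cv2.resize(i,None,fx=4,fy=7*0+6,interpolation=cv2.INTER_CUBIC) if 0 else cv2.resize(i,(400,320),interpolation=cv2.INTER_CUBIC))
cv2.imwrite('pics/d1.png',np.hstack(o))
E
```

```text
3.2 [502.03064825 -78.65199358 156.67408355] [3.14156324e+00 2.97025129e-04 2.82471548e-01] [0.24639749 0.23594995 0.48576544] 0.20149044385219625
top 288.51717356638443 200.8485154017599
side 230.4664765819251 207.24377586054456
```

View pics/d1.png

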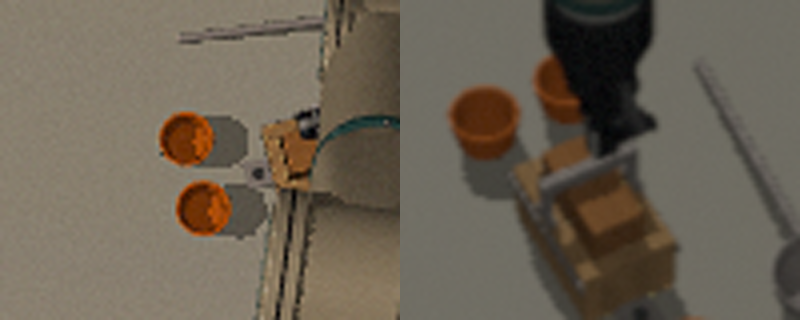

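The fingertip is where I expected, on the open half with local y about -24. I'll descend to just above the block.

Emit:
step_arm(
  series=[
    [[0,0,0,0,0,0.2,1],[0,0,0,0,0,0.15,1],[0,0,0,0,0,0.05,1],[0,0,0,0,0,0,1],[0,0,0,0,0,0,1]],
  ],
)

```text
clock: 3.8
eef_pos: [502.9, -78.7, 97.6]
tool_rot: [3.141, -0.002, 0.283]
force: [0.9, 0.6, -0.1]
width: 0.1
gripper_force: 0.0
```

Emit:
step_arm(
  series=[
    [[0,0,0,0,0,0.0133,1],[0,0,0,0,0,0.0133,1],[0,0,0,0,0,0.0133,1],[0,0,0,0,0,0.0133,1],[0,0,0,0,0,0,1],[0,0,0,0,0,0,1]],
  ],
)

```text
clock: 4.4
eef_pos: [501.8, -78.4, 88.2]
tool_rot: [-3.141, 0.0, 0.283]
force: [-0.7, 0.0, -0.4]
width: 0.2
gripper_force: 0.0
```

Emit:
step_arm(
  series=[
    [[0,0,0,0,0,0.0133,1],[0,0,0,0,0,0.0133,1],[0,0,0,0,0,0.0133,1],[0,0,0,0,0,0.0133,1],[0,0,0,0,0,0,1],[0,0,0,0,0,0,1]],
  ],
)

```text
clock: 5.0
eef_pos: [501.9, -78.4, 80.3]
tool_rot: [-3.142, 0.0, 0.283]
force: [-0.3, 0.2, 4.1]
width: -0.3
gripper_force: 1.8
```

Emit:
step_arm(
  series=[
    [[0,0,0,0,0,0.01,1],[0,0,0,0,0,0,1],[0,0,0,0,0,0,1]],
  ],
)

```text
clock: 5.3
eef_pos: [501.9, -78.4, 78.9]
tool_rot: [3.142, -0.0, 0.283]
force: [-0.9, 0.2, 4.4]
width: 0.1
gripper_force: 2.0
```

Emit:
step_arm(
  series=[
    [[0,0,0,0,0,0.01,1],[0,0,0,0,0,0,1],[0,0,0,0,0,0,1]],
  ],
)

```text
clock: 5.6
eef_pos: [501.9, -78.5, 77.7]
tool_rot: [3.141, -0.0, 0.283]
force: [-1.4, -0.3, 7.9]
width: -0.1
gripper_force: 4.1
```

Emit:
step_arm(
  series=[
    [[0,0,0,0,0,0.0067,1],[0,0,0,0,0,0,1],[0,0,0,0,0,0,1]],
  ],
)

```text
clock: 5.9
eef_pos: [502.0, -78.4, 77.5]
tool_rot: [3.141, -0.001, 0.283]
force: [-3.0, 0.3, 15.6]
width: 0.5
gripper_force: 7.8
```

The force jumped to 15.6 N at about 10.5 mm, so this is the buffer. Holding the block down, I'll slide towards press +y (tool -y).

Emit:
step_arm(
  series=[
    [[0,0,0,0,-0.0133,0,1],[0,0,0,0,-0.0133,0,1],[0,0,0,0,-0.0133,0,1],[0,0,0,0,0,0,1]],
  ],
)

```text
clock: 6.3
eef_pos: [501.9, -75.6, 77.4]
tool_rot: [3.137, -0.003, 0.281]
force: [0.4, -5.1, 10.2]
width: -0.2
gripper_force: 5.1
```

Emit:
step_arm(
  series=[
    [[0,0,0,0,-0.0133,0,1],[0,0,0,0,-0.0133,0,1],[0,0,0,0,0,0,1],[0,0,0,0,0,0,1]],
  ],
)

```text
clock: 6.7
eef_pos: [501.2, -71.3, 77.3]
tool_rot: [3.138, -0.004, 0.281]
force: [0.4, -4.7, 9.3]
width: 0.0
gripper_force: 4.5
```

Emit:
step_arm(
  series=[
    [[0,0,0,0,-0.0133,0.003,1],[0,0,0,0,-0.0133,0,1],[0,0,0,0,0,0,1],[0,0,0,0,0,0,1]],
  ],
)

```text
clock: 7.1
eef_pos: [500.7, -68.1, 77.2]
tool_rot: [3.137, -0.005, 0.281]
force: [2.0, -6.2, 9.7]
width: 0.2
gripper_force: 5.4
```

Emit:
step_arm(
  series=[
    [[0,0,0,0,-0.0133,0,1],[0,0,0,0,-0.0133,0,1],[0,0,0,0,0,0,1],[0,0,0,0,0,0,1]],
  ],
)

```text
clock: 7.5
eef_pos: [499.7, -64.4, 77.1]
tool_rot: [3.136, -0.005, 0.28]
force: [2.4, -6.8, 9.2]
width: -0.5
gripper_force: 5.2
```

Emit:
step_arm(
  series=[
    [[0,0,0,0,-0.0133,0.003,1],[0,0,0,0,-0.0133,0,1],[0,0,0,0,0,0,1],[0,0,0,0,0,0,1]],
  ],
)

```text
clock: 7.9
eef_pos: [498.9, -61.4, 77.0]
tool_rot: [3.135, -0.005, 0.28]
force: [2.8, -7.3, 12.8]
width: 0.2
gripper_force: 6.3
```

Emit:
step_arm(
  series=[
    [[0,0,0,0,-0.0133,0,1],[0,0,0,0,-0.0133,0,1],[0,0,0,0,0,0,1],[0,0,0,0,0,0,1]],
  ],
)

```text
clock: 8.3
eef_pos: [497.7, -57.2, 76.9]
tool_rot: [3.136, -0.005, 0.28]
force: [2.0, -7.1, 11.2]
width: -0.1
gripper_force: 6.1
```

Emit:
step_arm(
  series=[
    [[0,0,0,0,-0.0133,0,1],[0,0,0,0,-0.0133,0,1],[0,0,0,0,0,0,1],[0,0,0,0,0,0,1]],
  ],
)

```text
clock: 8.7
eef_pos: [496.5, -53.0, 76.8]
tool_rot: [3.136, -0.005, 0.28]
force: [1.7, -8.1, 10.9]
width: -0.0
gripper_force: 5.8
```

Emit:
step_arm(
  series=[
    [[0,0,0,0,-0.01,0.003,1],[0,0,0,0,-0.01,0,1],[0,0,0,0,0,0,1],[0,0,0,0,0,0,1]],
  ],
)

```text
clock: 9.1
eef_pos: [496.0, -51.1, 76.6]
tool_rot: [3.135, -0.006, 0.279]
force: [1.4, -9.0, 13.7]
width: 0.1
gripper_force: 6.8
```

Emit:
step_arm(
  series=[
    [[0,0,0,0,-0.01,0,1],[0,0,0,0,0,0,1],[0,0,0,0,0,0,1]],
  ],
)

```text
clock: 9.4
eef_pos: [495.6, -49.4, 76.5]
tool_rot: [3.135, -0.006, 0.28]
force: [0.7, -8.9, 12.6]
width: 0.1
gripper_force: 6.5
```

Emit:
step_arm(
  series=[
    [[0,0,0,0,-0.01,0,1],[0,0,0,0,0,0,1],[0,0,0,0,0,0,1]],
  ],
)

```text
clock: 9.7
eef_pos: [495.1, -47.7, 76.5]
tool_rot: [3.136, -0.006, 0.28]
force: [2.5, -8.4, 11.7]
width: -0.0
gripper_force: 6.2
```

Emit:
step_arm(
  series=[
    [[0,0,0,0,-0.01,0,1],[0,0,0,0,0,0,1],[0,0,0,0,0,0,1]],
  ],
)

```text
clock: 10.0
eef_pos: [494.6, -46.0, 76.4]
tool_rot: [3.136, -0.006, 0.28]
force: [2.5, -7.9, 12.1]
width: -0.4
gripper_force: 5.9
```

Emit:
step_arm(
  series=[
    [[0,0,0,0,-0.01,0,1],[0,0,0,0,0,0,1],[0,0,0,0,0,0,1]],
  ],
)

```text
clock: 10.3
eef_pos: [494.6, -45.7, 76.4]
tool_rot: [3.135, -0.006, 0.279]
force: [2.1, -10.7, 9.5]
width: 0.4
gripper_force: 7.7
```

Emit:
step_arm(
  series=[
    [[0,0,0,0,-0.01,0,1],[0,0,0,0,0,0,1],[0,0,0,0,0,0,1]],
  ],
)

```text
clock: 10.6
eef_pos: [494.6, -45.6, 76.4]
tool_rot: [3.133, -0.006, 0.278]
force: [2.9, -13.6, 8.7]
width: -0.3
gripper_force: 8.9
```

```bash
python3 - <<'E'
from h import *
p=grab('side','side2.png');i=p['img'][:,:,::-1][170:250,180:280]
cv2.imwrite('pics/d2.png',cv2.resize(i,(700,560),interpolation=cv2.INTER_CUBIC))
def X(l,v=(496.4,-54.9,.2826)):
    c,s=np.cos(v[2]),np.sin(v[2]);return [v[0]+c*l[0]-s*l[1],v[1]+s*l[0]+c*l[1],l[2]]
for b in(0,11,22):
    print(b,[np.round((np.array(proj(p,X((x,b+5,104))))-[180,170]+.5)*7) for x in(-41,41)])
E
```

```text
0 [array([245., 327.]), array([413., 256.])]
11 [array([233., 309.]), array([401., 238.])]
22 [array([222., 292.]), array([389., 221.])]
```

View pics/d2.png

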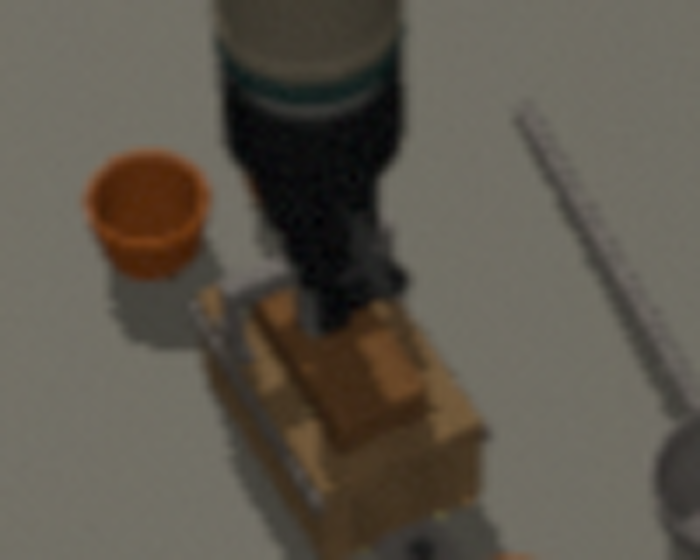

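The bail's left end is at about (225,295), which matches the 22 mm prediction, and motion has stalled with lateral force rising. One more gentle push will confirm the stop.

Emit:
step_arm(
  series=[
    [[0,0,0,0,-0.01,0.003,1],[0,0,0,0,0,0,1],[0,0,0,0,0,0,1]],
  ],
)

```text
clock: 10.95
eef_pos: [494.5, -45.6, 76.4]
tool_rot: [3.132, -0.007, 0.276]
force: [3.3, -17.2, 13.4]
width: -0.3
gripper_force: 10.3
```

That is the rigid stop. I'll back off slightly and lift away.

Emit:
step_arm(
  series=[
    [[0,0,0,0,0.02,0,1],[0,0,0,0,0.02,0,1],[0,0,0,0,0.02,0,1],[0,0,0,0,0,-0.0133,1],[0,0,0,0,0,-0.0133,1],[0,0,0,0,0,-0.0133,1],[0,0,0,0,0,-0.03,1],[0,0,0,0,0,-0.1,1],[0,0,0,0,0,-0.2,1],[0,0,0,0,0,-0.25,1],[0,0,0,0,0,-0.25,1],[0,0,0,0,0,0,1]],
  ],
)

```text
clock: 12.15
eef_pos: [495.5, -47.3, 209.3]
tool_rot: [3.139, -0.008, 0.282]
force: [0.3, 0.7, -0.8]
width: 0.1
gripper_force: 0.0
```

Emit:
step_arm(
  series=[
    [[0,0,0,-0.1,0.25,0,1],[0,0,0,-0.1,0.25,0,1],[0,0,0,-0.1,0.25,0,1],[0,0,0,-0.1,0.25,0,1],[0,0,0,-0.1,0.25,0,1],[0,0,0,0,0,0,1],[0,0,0,0,0,0,1]],
  ],
)

```text
clock: 12.85
eef_pos: [471.8, -248.5, 204.1]
tool_rot: [-3.14, 0.002, 0.28]
force: [0.4, 0.6, 0.4]
width: 0.1
gripper_force: 0.0
```

```bash
python3 - <<'E'
from h import *
p=grab('side','side3.png');i=p['img'][:,:,::-1][170:250,180:280]
cv2.imwrite('pics/d3.png',cv2.resize(i,(700,560),interpolation=cv2.INTER_CUBIC));print(ctrl.read_state()['force'])
E
```

```text
[-0.35952555 -0.08697248 -0.37754116]
```

View pics/d3.png

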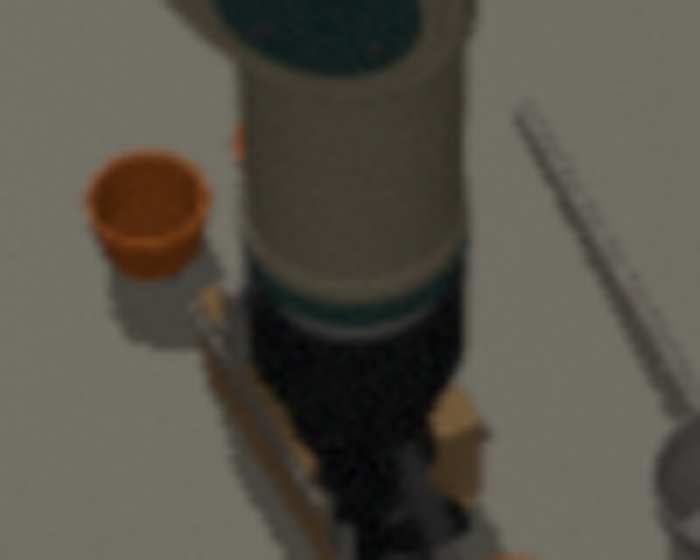

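The arm blocks this view of the press, so I'll move it further aside before checking.

Emit:
step_arm(
  series=[
    [[0,0,0,-0.15,0.25,-0.05,1],[0,0,0,-0.15,0.25,-0.05,1],[0,0,0,-0.15,0.25,0,1],[0,0,0,-0.15,0.25,0,1],[0,0,0,-0.1,0.25,0,1],[0,0,0,-0.1,0.25,0,1],[0,0,0,-0.1,0.2,0,1],[0,0,0,0,0,0,1],[0,0,0,0,0,0,1]],
  ],
)

```text
clock: 13.8
eef_pos: [415.2, -528.7, 219.1]
tool_rot: [-3.139, -0.0, 0.284]
force: [0.2, 0.2, -0.9]
width: -0.2
gripper_force: 0.0
```

```bash
python3 - <<'E'
from h import *
o=[]
for n,a,b in(('top',165,235),('side',170,180)):
    p=grab(n);o.append(cv2.resize(p['img'][:,:,::-1][a:a+80,b:b+80],(400,400),interpolation=cv2.INTER_CUBIC))
cv2.imwrite('pics/d4.png',np.hstack(o));print(ctrl.read_state()['force'])
E
```

```text
[0.50931475 0.97985551 0.50140303]
```

View pics/d4.png

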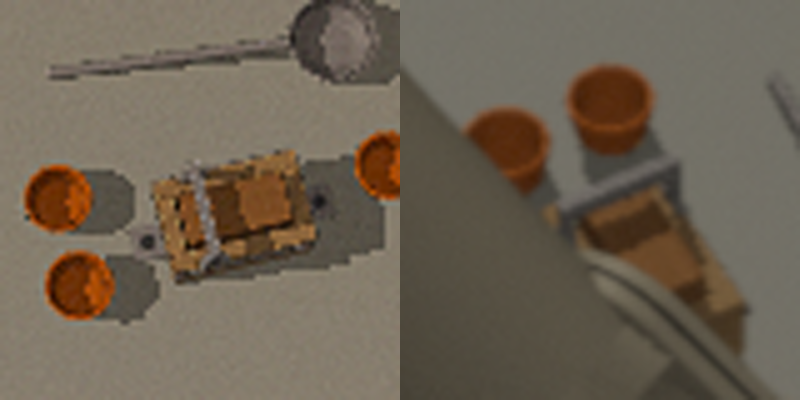

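The bail is home at about (203,218) in the top crop, and the block is staying down. The cups and ladle haven't moved and the robot is clear, so I'm handing in.

```bash
python3 -c "
from cell import ctrl
print(ctrl.finish_job())"
```

```text
the job is handed in; nothing more can be done
None
```

The block is trapped: I pressed it onto the buffer (about 16 N highest reading), slid the bail to its stop (about 17 N sideways at most), took the arm clear and handed the job in; the cups and ladle by the press look unmoved in the last pictures, and the arm went near nothing else.

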